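# Lock the swivelling solder work holder with its index pin

## Task

The red swivel plate of the soldering work holder has been left swung aside. Take the index pin out of the tool block, put it into the plate's brass bush until its tip rests on the ring hidden underneath, and with only light pressure swing the plate back towards square, feeling for the one index hole, until the pin drops in. Push the pin fully home, collar down on the bush, and let go; do not force the pin, and leave the solder spool, the screwdriver and the iron stand alone.

Things in the scene. Friction and masses are not known exactly. Their poses are not given: they have to be found in the camera images.
- pin_grip (a point): Index pin, standing upright in the tool block at the start, 50 to 100 g: this point is the centre of its round yellow grip, 18 mm in diameter and 46 mm tall with black bands; z up along the pin. Under the grip is a steel collar 24 mm in diameter and 5 mm thick; its underside lies 28 mm below this point (at the start, on the block's top).
- pin_tip (a point): Lower end of the same pin, on its axis, 62 mm below the centre of the grip; z up along the pin. The steel shank below the collar is 10 mm in diameter and 34 mm long; its last 2 mm taper to 7 mm.
- block: Wooden tool block 70 x 110 x 45 mm, fixed; origin at the centre of its underside. The pin stands in a 13 mm hole, 40 mm deep, that lies 20 mm along the block's +y from its centre; five short driver bits stand 8 mm high in the other end (-y).
- holder: Work holder, fixed to the bench: a dark square foot 200 x 200 x 24 mm that carries the index ring and the red swivel plate. Origin on the swivel axis at bench height; z up; its front is its own -x. More than 25 N between the pin and the holder spoils bush and hole.
- pivot (a point): Point on the swivel axis at the height of the plate's top (34 mm). Under the plate, hidden by it, lies the flat aluminium index ring, top 24 mm above the bench. It has one hole, 12 mm in diameter, 15.5 mm deep, 85 mm from the axis; nothing shows where. The ring is clamped and does not turn, set so that bush and hole meet at a plate angle somewhere between -0.32 and +0.32 rad.
- plate (a joint): Angle of the red plate (240 x 210 x 8 mm), rad: 0 when square to the foot with the bush at the front (holder -x), positive anticlockwise from above, stops at -1 and +1; starts between +0.55 and +0.85. It turns with light friction (1 to 2 N at the bush) and stays where left. Three bent tube arms and the green board they hold stand on its other half, 100 mm or more from the bush, up to 155 mm high.
- bush_top (a point): Centre of the mouth of the brass bush (30 mm across, 12 mm tall) on the red plate, 46 mm above the bench, 85 mm from the swivel axis; z up; moves with the plate. The 11.5 mm bore goes 20 mm straight down; the ring is 22 mm below the mouth. Tip on the ring: collar 12 mm above the bush. Pin home: collar on the bush, grip centre 28 mm above this point, tip 34 mm below it.
- spool: Bystander: solder spool with green flanges, 52 mm in diameter, 40 mm tall, 0.3 kg, standing loose.
- driver: Bystander: yellow-handled screwdriver, 170 mm long, lying loose.
- iron: Bystander: black soldering iron stand 115 x 70 mm with the iron in it, about 150 mm tall, 0.7 kg, loose.

How it is judged (in metres and radians):
On the way:
1. the pin's tip is in the bush (z of pin_tip in the frame of bush_top below -0.007 m and horizontal distance between pin_tip and bush_top below 0.005 m).
At the end, for the whole second after the job is handed in: the index pin is through the bush and fully home in the hidden index hole: its collar within 2 mm of the bush's mouth, centred within 3 mm, upright within 0.08 rad and at rest, so the plate is locked within 0.4 rad of square, and the pin has been let go (z of pin_tip in the frame of bush_top below -0.032 m and horizontal distance between pin_grip and bush_top below 0.003 m and angle between the z axis of pin_grip and the z axis of holder, either way round below 0.08 rad and linear speed of pin below 0.01 m/s and value of joint plate between -0.4 and 0.4 rad); the robot touches nothing.
It fails at once if the pin is forced: more than 25 N between the pin and the work holder (contact force between pin and holder above 25 N).
It fails at once if the solder spool is moved more than 15 mm (distance of spool from where it was at the start of the episode above 0.015 m).
It fails at once if the screwdriver is moved more than 15 mm (distance of driver from where it was at the start of the episode above 0.015 m).
It fails at once if the iron stand is moved more than 15 mm (distance of iron from where it was at the start of the episode above 0.015 m).
It also fails if it takes over 69 s, if anything falls off the work surface, if the arm or the gripper's body presses on something with over 40 N, if the wrist force passes 120 N, or if a joint passes its speed limit or range.

## Robot

A 6-joint arm with a two-finger parallel gripper is mounted at the origin on the work surface. World frame = base frame: x ahead of the robot, y to its left, z up, the work surface at z = 0. Lengths are in mm, angles in rad, forces in N, time in s.
With the tool pointing down it reaches from about 300 to 775 mm from the base axis. Payload 14.6 kg.
Tool frame: the origin (TCP) lies between the finger pads; the fingertips stand 22 mm ahead of it and the grasp point (between the pads) lies 3 mm ahead of it (finger_overhang is the distance from the TCP to the fingertips, in mm); z points along the fingers, y is the direction in which the jaws open and shut (so a half turn about z gives the same grasp; the last joint's range is limited). The gripper opens to 94 mm and grips with 3 to 60 N. Pads are 16 mm wide; open, the fingers measure 119 mm over their backs; the gripper's body (75 mm by 177 mm) begins 78 mm behind the grasp point.
Start: joints at [-1.342, 0.3, 1.521, -0, 1.321, -0.067], TCP at [160.321, -526.105, 227.446] pointing down, gripper open.
Joint ranges: [-3.03, 3.03], [-0.79, 2.21], [0.23, 2.52], [-1.04, 4.18], [0, 3.07], [-2.55, 2.55]. Speed limits (rad/s): [2.22, 2.22, 2.57, 3.14, 3.14, 3.14].

## Interface

Orientations are given as [roll, pitch, yaw] about the fixed x, y, z axes, in that order (R = Rz(yaw) Ry(pitch) Rx(roll)).
In Python, from cell import * gives the robot as it stands.
- The arm moves only by the tool jog_arm, never from a script. Its argument "increments" is a list of rows, each a list of 7 numbers: the shift along the tool's x, y, z in cm, then the turn, a rotation vector about the tool's x, y, z in degrees, then the finger opening in cm, from 0 to 9.4. In form: [[x, y, z, wx, wy, wz, grip], ...]. A call has 1 to 20 rows; each row shifts and turns the commanded pose from where the row before left it, along the tool's axes as they then stand; what a row does not reach is not made up. A row lasts 1/8 s, in which the tool goes at most 62.5 mm and 10.7 degrees, less where a joint would pass 70% of its speed; a pose out of reach is approached as far as the arm can. A call is refused whole if a number of a shift passes 6.25 or a number of a turn 10.7, either way. A call with a gripper value outside its range is refused whole. The fingers move at their own pace and stop on an object; "squeeze" is the grip in N (left out, the last holds). Time passes only in rows, so rows that do not move let the fingers close. It gives the time, the measured TCP pose, the force and the opening at its end, in the units of the state.
- read_state(): the state, without advancing time (a new reading comes with each control period).
- camera(name): name is "scene" or "top"; returns a dict with "image" (480x640x3 uint8, red, green, blue), "K" (3x3 intrinsics, pixels), "rvec" (rotation vector, rad) and "tvec" (3), from world to camera coordinates, as OpenCV has them. Camera axes: x right, y down, z forward; pixel columns grow to the right and rows downward; lengths in mm; the calibration is good to about 2 mm. A picture is of the moment at which its call begins. There is no depth.
- sign_off(): hands the job in, once; it reports no verdict.
Trained networks look in a picture, given as the dict that the camera call returned (one of the last four; its "shot" number tells which), for a name from the list of things; names that differ only in an ending like _2 or _b are one class to them, and where a whole thing is asked for, a point or a joint stands for the part that bears it (a point fixed in the world has none). Each returns a list of dicts, best first, with "conf" (0 to 1); they miss things now and then, are a little off and sometimes report something else, mostly with a low value. They report only what shows in the picture. A call takes as long as a camera call.
- recognise(picture, name): "centre" ([x, y, z] in mm, in the coordinates of the camera as it stood for that picture, good to about 4 mm: the middle of the surface that is visible of it).
- regions_of(picture, name): "mask" (480x640 bool, what is visible of it).
The state is a dict: "clock": time; "joints": joint angles; "qd": joint speeds; "effort": joint torques, N m; "eef_pos": TCP position; "eef_rot": TCP orientation; "wrist_force": force on the tool from outside, world axes, zero at the start; "moment": the same for the moment, N m; "finger_gap": finger opening in mm.
Only numpy, scipy, OpenCV 4.12 (cv2) and the standard library are available. Lean on these libraries where they do the work, as an engineer would, in place of code of your own. Each camera call takes 0.05 s, during which the arm holds its last target.

## Working session

There is one attempt and no reset: what is moved stays moved. The work goes in short steps, Python scripts to look and compute and a tool call to move; the robot and the scene stay as the last step left them, time stands still between calls to the robot, and variables do not carry over. Pictures are saved under pics/ and viewed, and the job is handed in when it is done.

Besides the shell and the picture viewer there is one more tool, called after ">>>" as name([rows], argument=value, ...), one row to a line, values as JSON. jog_arm: Moves the arm, as the interface text tells. Its arguments: {"type":"object","properties":{"increments":{"type":"array"},"squeeze":{"type":"number"}},"required":["increments"]}

```bash
mkdir -p pics; ls; cat > h.py <<'E'
from cell import *
import numpy as np, cv2
def save(p,n): cv2.imwrite('pics/'+n+'.png',p['image'][:,:,::-1])
def RT(p): return cv2.Rodrigues(np.array(p['rvec'],float))[0],np.array(p['tvec'],float).reshape(3)
def w(p,c):
    R,t=RT(p); return R.T@(np.array(c,float)-t)
def ray(p,u,v,z):
    R,t=RT(p); K=np.array(p['K']); o=-R.T@t; d=R.T@np.linalg.inv(K)@np.array([u,v,1.]); return o+d*(z-o[2])/d[2]
def proj(p,X):
    return cv2.projectPoints(np.array([X],float),np.array(p['rvec'],float),np.array(p['tvec'],float),np.array(p['K'],float),None)[0].ravel()
E
python3 - <<'E'
from h import *
for n in('scene','top'):
    p=camera(n); save(p,n+'0')
    R,t=RT(p); print(n,'cam at',-R.T@t)
    for k in ('pin_grip','block','holder','plate','bush_top','spool','driver','iron'):
        r=recognise(p,k); print(k,[(np.round(w(p,d['centre'])),round(d['conf'],2)) for d in r[:3]])
s=read_state();print(s)
E
```

```text
pics
scene cam at [1412.68589399 -389.49889947  705.86472647]
pin_grip [(array([ 451., -248.,   71.]), 0.51)]
block [(array([ 464., -270.,   44.]), 0.92)]
holder [(array([633.,   7.,  34.]), 0.73)]
plate [(array([627.,   9.,  32.]), 0.9)]
bush_top [(array([627.,  11.,  31.]), 0.59)]
spool [(array([439., 366.,  31.]), 0.58)]
driver [(array([ 653., -305.,   21.]), 0.69)]
iron [(array([618., 380.,  41.]), 0.81)]
top cam at [ 371.84975113   44.91567312 1355.75861399]
pin_grip [(array([ 439., -235.,   85.]), 0.42)]
block [(array([ 437., -266.,   42.]), 0.74)]
holder [(array([583.,  22.,  32.]), 0.8), (array([587., 392.,  27.]), 0.25)]
plate [(array([580.,  21.,  36.]), 0.97)]
bush_top [(array([586.,  24.,  35.]), 0.88), (array([582.,  20.,  33.]), 0.32), (array([ 433., -266.,   43.]), 0.29)]
spool [(array([426., 369.,  40.]), 0.71)]
driver [(array([ 639., -302.,   20.]), 0.63), (array([582.,  20.,  36.]), 0.57)]
iron [(array([589., 390.,  27.]), 0.62)]
{'clock': 0.9, 'joints': array([-1.34158922e+00,  2.99923854e-01,  1.52097716e+00,  5.89495072e-06,
        1.32070010e+00, -6.65811085e-02]), 'qd': array([ 0.00010125,  0.00120461,  0.00180794,  0.00037171,  0.00107967,
       -0.00035692]), 'effort': array([-8.84698256e-04, -5.31652987e+01, -3.52906072e+01,  7.07108108e-02,
        2.12868489e-02, -1.29901689e-06]), 'eef_pos': array([ 160.33008028, -526.11207807,  227.44216385]), 'eef_rot': array([-3.14158460e+00, -6.26154197e-06,  2.95786753e-01]), 'wrist_force': array([-1.08020813,  0.10547647,  0.1944149 ]), 'moment': array([-0.0105055 ,  0.0258898 ,  0.03414638]), 'finger_gap': 93.89855869241411}
```

View pics/scene0.png

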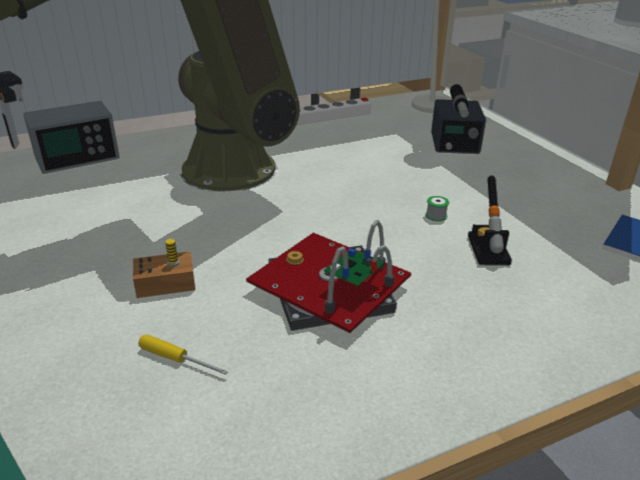

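View pics/top0.png

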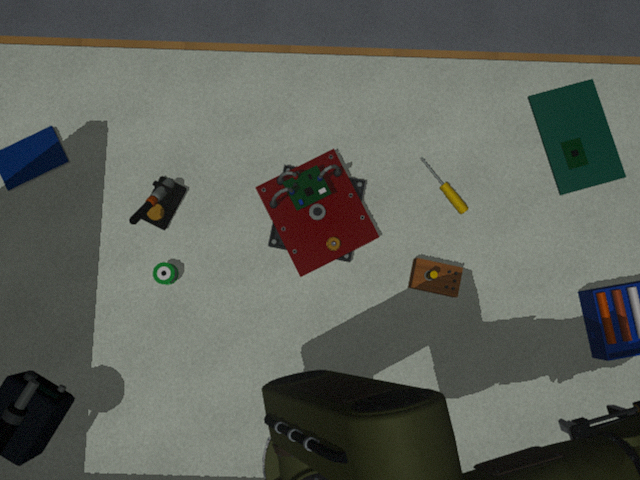

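The scene view shows the pin at (171,250) in the block and the bush at (295,257). The top view shows the pin at (433,274), the bush at (333,243) and the hub at (317,212). I'll enlarge both.

```bash
python3 - <<'E'
import cv2,numpy as np
t=cv2.imread('pics/top0.png');s=cv2.imread('pics/scene0.png')
a=cv2.resize(t[140:290,240:400],None,fx=5,fy=4,interpolation=cv2.INTER_CUBIC)
a=cv2.resize(t[145:285,250:390],(560,560),interpolation=cv2.INTER_CUBIC);cv2.imwrite('pics/a.png',a)
b=cv2.resize(t[250:305,400:470],(560,440),interpolation=cv2.INTER_CUBIC);
c=cv2.resize(s[225:305,120:220],(800,640)[:2],interpolation=cv2.INTER_CUBIC);c=cv2.resize(s[230:300,125:205],(640,560),interpolation=cv2.INTER_CUBIC)
d=cv2.resize(s[225:335,240:420],(720,440),interpolation=cv2.INTER_CUBIC)
cv2.imwrite('pics/b.png',b);cv2.imwrite('pics/c.png',c);cv2.imwrite('pics/d.png',d)
E
```

```text
(no output)
```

View pics/a.png

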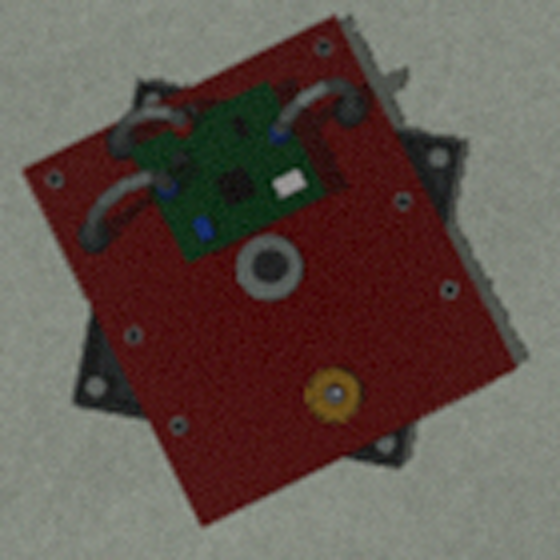

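View pics/b.png

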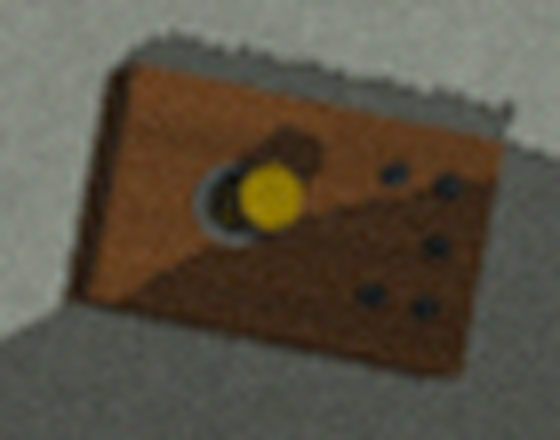

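View pics/c.png

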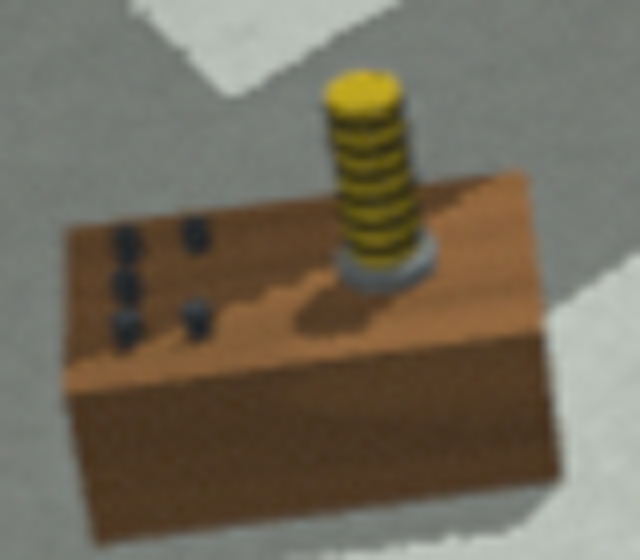

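View pics/d.png

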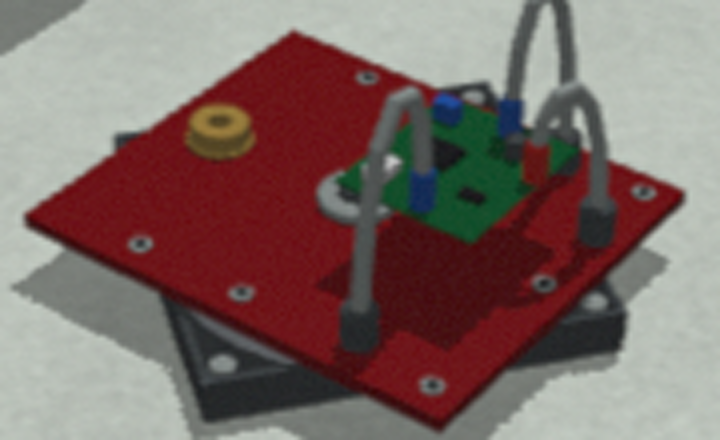

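```bash
cat >> h.py <<'E'
def tri(p,a,q,b):
    P=[]
    for x in(p,q):
        R,t=RT(x); P.append(np.array(x['K'])@np.c_[R,t])
    X=cv2.triangulatePoints(P[0],P[1],np.array(a,float),np.array(b,float)).ravel(); return X[:3]/X[3]
E
python3 - <<'E'
from h import *
import pickle
T=camera('top');S=camera('scene')
f=lambda U,V,s,ox,oy:((U+.5)/s-.5+ox,(V+.5)/s-.5+oy)
pt=f(271,197,8,400,250);ps=f(364,90,8,125,230)
print('pin top',ray(T,*pt,96),ray(S,*ps,96),tri(T,pt,S,ps))
bt=f(335,394,4,250,145);bs=f(219,120,4,240,225)
print('bush',ray(T,*bt,46),ray(S,*bs,46),tri(T,bt,S,bs))
A=lambda U,V,z:ray(T,*f(U,V,4,250,145),z)
D=lambda U,V,z:ray(S,*f(U,V,4,240,225),z)
print('hub',A(270,267,36))
C=[A(*c,34) for c in((338,15),(24,172),(204,525),(518,367))]
print('plate corners T',np.round(C,1),'ctr',np.mean(C,0))
C2=[D(*c,34) for c in((685,195),(440,428),(27,216),(293,32))]
print('S',np.round(C2,1),'ctr',np.mean(C2,0))
for Q in(C,C2):
  for i in range(4):
    d=Q[(i+1)%4]-Q[i];print(np.linalg.norm(d),np.arctan2(d[1],d[0]))
F=[A(*c,24) for c in((463,138),(140,80),(76,405),(408,466))]
print('foot',np.round(F,1),np.mean(F,0))
for i in range(4):
    d=F[(i+1)%4]-F[i];print(np.linalg.norm(d),np.arctan2(d[1],d[0]))
for k in ('holder',):
  m=regions_of(T,k)
  print(k,[(x['conf'],x['mask'].sum()) for x in m])
B=lambda U,V:ray(T,*f(U,V,8,400,250),45)[:2]
print('block',np.round([B(130,65),B(505,135),B(460,378),B(75,300)],1))
E
```

```text
pin top [ 441.64859813 -244.73765014   96.        ] [ 443.82086924 -245.77311464   96.        ] [ 441.67335843 -245.27303108   94.57847343]
bush [510.23385604 -20.82793666  46.        ] [511.22214498 -22.33582942  46.        ] [510.12887279 -21.37287714  45.06238211]
hub [585.95467542  19.15293218  36.        ]
plate corners T [[ 741.1  -17.6   34. ]
 [ 639.1  167.5   34. ]
 [ 431.8   53.6   34. ]
 [ 530.9 -129.5   34. ]] ctr [585.71599856  18.52013373  34.        ]
S [[ 644.3  165.5   34. ]
 [ 745.9  -19.2   34. ]
 [ 533.2 -129.7   34. ]
 [ 433.5   52.4   34. ]] ctr [589.22439154  17.25230769  34.        ]
211.35180588808538 2.0741929600980797
236.53417766520323 -2.639089606626268
208.20861738245958 -1.0749674624408585
238.13345569222307 0.4892842698431187
210.79275921794576 -1.0675103573064302
239.7104276070089 -2.6624189173345707
207.59459462310744 2.071642087512912
239.14809743627575 0.49249491105070015
foot [[670.2 -95.4  24. ]
 [699.8 100.7  24. ]
 [501.3 132.   24. ]
 [470.9 -66.4  24. ]] [585.55967868  17.73362234  24.        ]
198.26719739758795 1.4211603877160994
200.9527065385501 2.984933073059174
200.70127292508576 -1.7230301855358359
201.47174720395583 -0.1445632949741507
holder [(0.69, np.int64(9312))]
block [[ 481.9 -214.9]
 [ 464.7 -325. ]
 [ 393.5 -311.8]
 [ 412.8 -199.5]]
```

>>> jog_arm([
  [0,0,0,0,0,8.5,9.4],
  [0,0,0,0,0,8.45,9.4],
  [1.5,-1.5,0,0,0,0,9.4],
  [3,-3,0,0,0,0,9.4],
  [3,-3,0,0,0,0,9.4],
  [3,-3,0,0,0,0,9.4],
  [3,-3,0,0,0,0,9.4],
  [3,-3,0,0,0,0,9.4],
  [3,-3,0,0,0,0,9.4],
  [3,-3,0,0,0,0,9.4],
  [3,-3,0,0,0,0,9.4],
  [2,-2,0,0,0,0,9.4],
  [0.7,-0.6,0,0,0,0,9.4],
  [0,0,0,0,0,0,9.4],
], squeeze=20)

```text
clock: 2.8
eef_pos: [442.3, -244.7, 227.4]
eef_rot: [-3.142, 0.0, 0.002]
wrist_force: [-0.4, 0.7, -0.7]
finger_gap: 93.8
```

>>> jog_arm([
  [0,0,2,0,0,0,6],
  [0,0,3,0,0,0,6],
  [0,0,3,0,0,0,6],
  [0,0,3,0,0,0,6],
  [0,0,2,0,0,0,6],
  [0,0,1.3,0,0,0,6],
  [0,0,0.5,0,0,0,6],
  [0,0,0,0,0,0,6],
  [0,0,0,0,0,0,4],
])

```text
clock: 3.92
eef_pos: [442.6, -245.3, 80.1]
eef_rot: [3.141, -0.001, -0.0]
wrist_force: [1.1, -0.3, -0.1]
finger_gap: 53.4
```

```bash
python3 - <<'E'
from h import *
S=camera('scene')
cv2.imwrite('pics/e.png',cv2.resize(S['image'][190:310,100:260,::-1],(800,600),interpolation=cv2.INTER_CUBIC))
E
```

```text
(no output)
```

View pics/e.png

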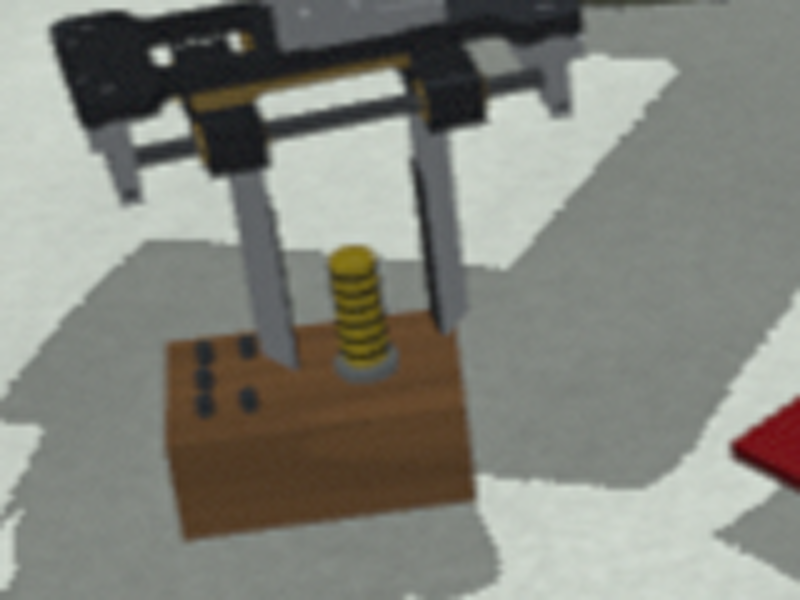

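The pin stands centred between the open fingers, with the grip at about (360,310) in the crop. Closing.

>>> jog_arm([
  [0,0,0,0,0,0,2.2],
  [0,0,0,0,0,0,2.2],
  [0,0,0,0,0,0,2.2],
  [0,0,0,0,0,0,2.2],
  [0,0,0,0,0,0,1.0],
  [0,0,0,0,0,0,1.0],
  [0,0,0,0,0,0,1.0],
], squeeze=20)

```text
clock: 4.85
eef_pos: [442.3, -245.1, 79.4]
eef_rot: [-3.142, 0.0, -0.0]
wrist_force: [0.0, 0.6, -1.2]
finger_gap: 17.6
```

>>> jog_arm([
  [0,0,-0.5,0,0,0,1],
  [0,0,-1,0,0,0,1],
  [0,0,-1.5,0,0,0,1],
  [0,0,-2,0,0,0,1],
  [0,0,-2,0,0,0,1],
  [0,0,-1,0,0,0,1],
  [0.6,-2,0,0,0,0,1],
  [1,-3.2,0,0,0,0,1],
  [1,-3.2,0,0,0,0,1],
  [1,-3.2,0,0,0,0,1],
  [1,-3.2,0,0,0,0,1],
  [1,-3.2,0,0,0,0,1],
  [0.8,-2.5,0,0,0,0,1],
  [0.4,-1.9,0,0,0,0,1],
  [0,0,0,0,0,0,1],
  [0,0,0,0,0,0,1],
])

```text
clock: 6.85
eef_pos: [510.2, -21.6, 159.5]
eef_rot: [3.141, 0.0, -0.0]
wrist_force: [-0.8, -0.4, -0.5]
finger_gap: 17.8
```

```bash
python3 - <<'E'
from h import *
print(read_state()['eef_pos'],read_state()['wrist_force'])
S=camera('scene');T=camera('top');save(T,'t2');save(S,'s2')
cv2.imwrite('pics/f.png',cv2.resize(S['image'][170:290,240:400,::-1],(800,600),interpolation=cv2.INTER_CUBIC))
cv2.imwrite('pics/g.png',cv2.resize(T['image'][180:300,260:420,::-1],(800,600),interpolation=cv2.INTER_CUBIC))
E
```

```text
[510.19369079 -21.6242194  159.51494068] [-0.84936    -0.38472523 -0.50377513]
```

View pics/f.png

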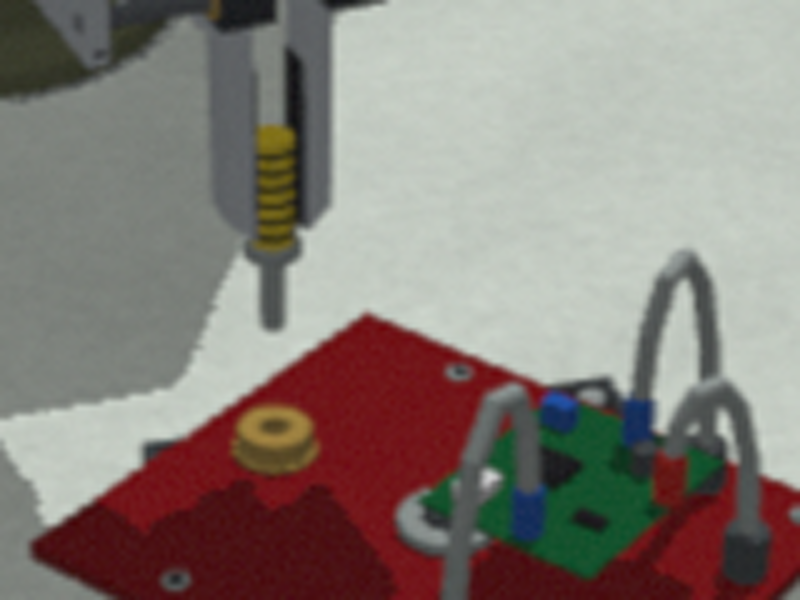

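View pics/g.png

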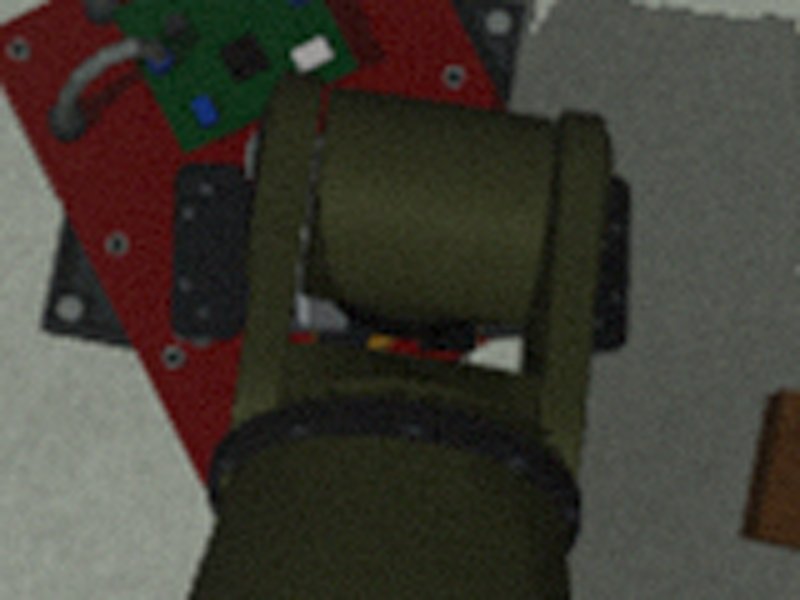

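```bash
python3 - <<'E'
from h import *
S=camera('scene');T=camera('top')
g=lambda X:np.round((proj(S,X)-[240,170]+.5)*5-.5,1)
for n,z in(('top',176.1),('ctr',153.1),('collar under',125.1),('tip',91.1)): print(n,g([510.2,-21.6,z]))
print('bush',g([510.2,-21.6,46]))
print('per mm x',g([511.2,-21.6,46])-g([510.2,-21.6,46]),'y',g([510.2,-20.6,46])-g([510.2,-21.6,46]),'z',g([510.2,-21.6,47])-g([510.2,-21.6,46]))
for u,v in((275,426),(276,426),(275,424)):
  print(ray(S,(u+.5)/5-.5+240,(v+.5)/5-.5+170,46))
# brass segmentation
im=S['image'][170:290,240:400].astype(int)
m=(im[...,0]>110)&(im[...,1]>80)&(im[...,2]<110)&(im[...,0]-im[...,2]>40)
n,l,st,c=cv2.connectedComponentsWithStats(m.astype(np.uint8));print([(st[i],c[i]*5+2) for i in range(1,n) if st[i][4]>20])
E
```

```text
top [270.9 133.1]
ctr [271.6 187.1]
collar under [272.4 251.2]
tip [273.4 326.8]
bush [274.6 423.4]
per mm x [1.  1.3] y [ 2.3 -0.6] z [ 0.  -2.1]
[511.96712369 -22.16570027  46.        ]
[512.12468846 -21.80470307  46.        ]
[510.66890007 -21.62559177  46.        ]
[(array([52, 25,  6,  5, 27], dtype=int32), array([273.2962963 , 136.62962963])), (array([47, 81, 15,  9, 88], dtype=int32), array([272.90909091, 427.05681818]))]
```

```bash
python3 - <<'E'
import cv2
s=cv2.imread('pics/s2.png')
a=cv2.resize(s[190:270,275:310],None,fx=10,fy=10,interpolation=cv2.INTER_CUBIC)
b=cv2.imread('pics/top0.png')[230:258,320:348]; b=cv2.resize(b,(420,420),interpolation=cv2.INTER_CUBIC)
import numpy as np
c=np.zeros((600,780,3),np.uint8)
c[:600,:350]=a[200:800][:600]; c[:420,355:775]=b
cv2.imwrite('pics/i.png',c)
E
```

```text
(no output)
```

View pics/i.png

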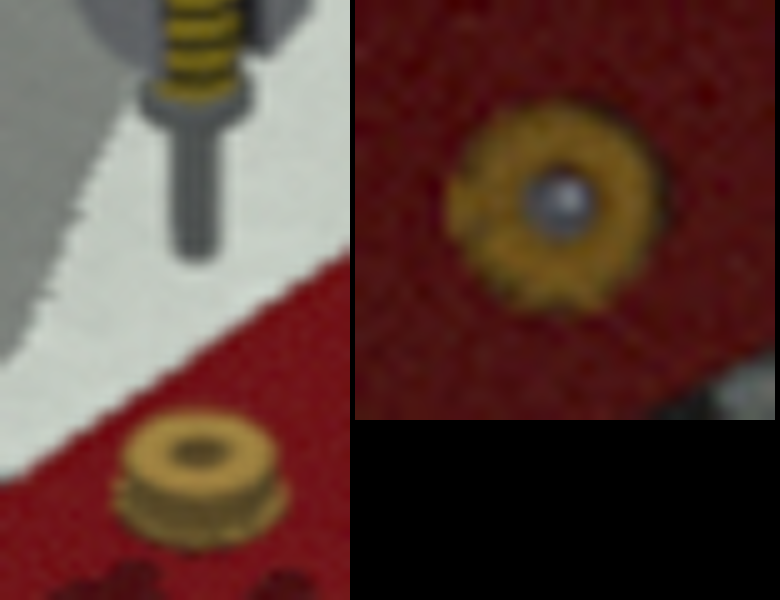

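```bash
python3 - <<'E'
from h import *
S=camera('scene')
R,t=RT(S);o=-R.T@t
d=o[:2]-np.array([510.2,-21.6]);d/=np.linalg.norm(d)
for r in(3.5,5): print('tip edge',r,proj(S,[510.2+r*d[0],-21.6+r*d[1],91.1+(2 if r==5 else 0)]),'obs 294.0 235.8')
print('bush obs',ray(S,294.55,254.65,46))
c=np.array(proj(S,[511,-21.5,46]));print(c)
# fit mouth ellipse and pin from masks
f=lambda U,V:(320+(U+.5)/15-.5,230+(V+.5)/15-.5)
T=camera('top')
print('top bush hole',ray(T,*f(560-355,203),44),'outer',ray(T,*f(557-355,205),42))
for z in (176.1,153.1,140,125,110,95): print(z,(proj(S,[510.2,-21.6,z])-[275,210]+.5)*10-.5)
E
```

```text
tip edge 3.5 [294.28930617 235.9245955 ] obs 294.0 235.8
tip edge 5 [294.28349263 235.46342887] obs 294.0 235.8
bush obs [511.44119108 -22.05356914  46.        ]
[294.72337408 254.47198716]
top bush hole [510.57040017 -20.51400107  44.        ] outer [510.45249196 -20.15118903  42.        ]
176.1 [ 192.38706928 -133.36063578]
153.1 [193.74849232 -25.36405634]
140 [194.51036941  35.07279369]
125 [195.37097404 103.34132843]
110 [196.21926719 170.6332403 ]
95 [197.05551119 236.96933725]
```

>>> jog_arm([
  [0.1,-0.03,0.8,0,0,0,1],
  [0,0,1.2,0,0,0,1],
  [0,0,1.2,0,0,0,1],
  [0,0,0.6,0,0,0,1],
  [0,0,0.3,0,0,0,1],
  [0,0,0,0,0,0,1],
  [0,0,0,0,0,0,1],
])

```text
clock: 8.02
eef_pos: [511.5, -20.9, 118.8]
eef_rot: [3.142, -0.001, -0.0]
wrist_force: [0.5, -0.7, -1.3]
finger_gap: 17.7
```

```bash
python3 - <<'E'
from h import *
print(read_state()['eef_pos'],read_state()['wrist_force'])
S=camera('scene')
cv2.imwrite('pics/j.png',cv2.resize(S['image'][220:270,265:325,::-1],(720,600),interpolation=cv2.INTER_CUBIC))
E
```

```text
[511.49612205 -20.85027105 118.75115166] [ 0.49761479 -0.67786904 -1.33283931]
```

View pics/j.png

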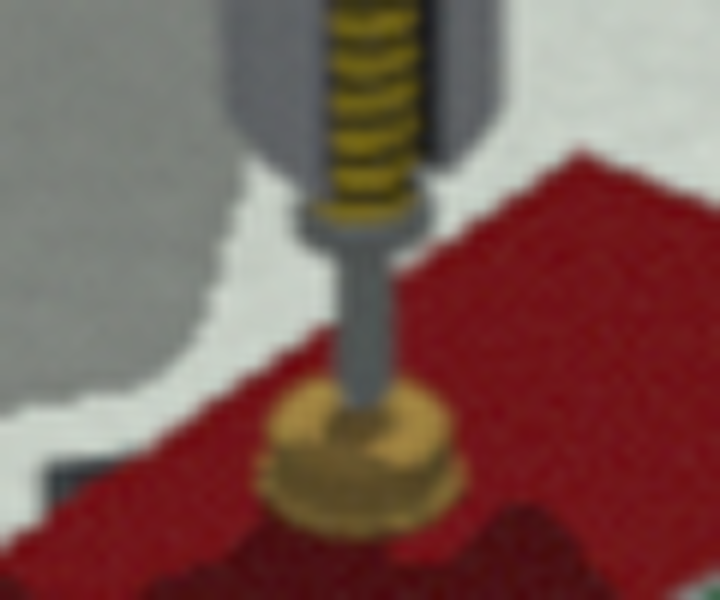

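>>> jog_arm([
  [0.05,0.07,0.2,0,0,0,1],
  [0,0,0.2,0,0,0,1],
  [0,0,0.2,0,0,0,1],
  [0,0,0,0,0,0,1],
])

```text
clock: 8.57
eef_pos: [511.7, -21.5, 112.3]
eef_rot: [-3.142, 0.0, -0.0]
wrist_force: [-0.4, -0.9, -0.4]
finger_gap: 17.8
```

```bash
python3 - <<'E'
from h import *
print(read_state()['eef_pos'],read_state()['wrist_force'])
S=camera('scene')
cv2.imwrite('pics/k.png',cv2.resize(S['image'][220:270,265:325,::-1],(720,600),interpolation=cv2.INTER_CUBIC))
E
```

```text
[511.74360261 -21.50828983 112.25081161] [-0.37140918 -0.91649807 -0.36761819]
```

View pics/k.png

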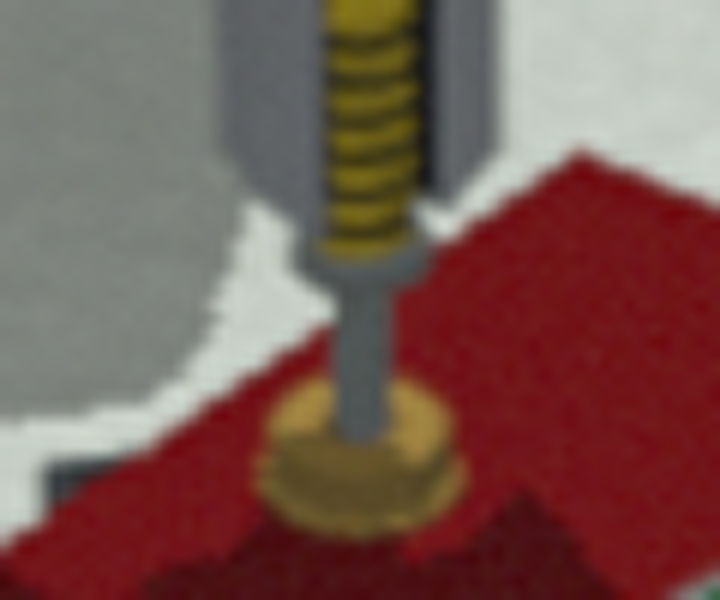

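>>> jog_arm([
  [0,0,0.15,0,0,0,1],
  [0,0,0.15,0,0,0,1],
  [0,0,0.15,0,0,0,1],
  [0,0,0,0,0,0,1],
])

```text
clock: 9.12
eef_pos: [511.8, -21.5, 107.8]
eef_rot: [-3.142, 0.0, -0.0]
wrist_force: [0.5, 0.3, -1.5]
finger_gap: 17.9
```

>>> jog_arm([
  [0,0,0.2,0,0,0,1],
  [0,0,0.2,0,0,0,1],
  [0,0,0.2,0,0,0,1],
  [0,0,0,0,0,0,1],
])

```text
clock: 9.62
eef_pos: [511.8, -21.5, 101.8]
eef_rot: [-3.142, 0.0, -0.0]
wrist_force: [0.6, 0.4, -1.6]
finger_gap: 17.4
```

```bash
python3 - <<'E'
from h import *
print(read_state()['eef_pos'],read_state()['wrist_force'],read_state()['moment'])
S=camera('scene')
cv2.imwrite('pics/l.png',cv2.resize(S['image'][220:270,265:325,::-1],(720,600),interpolation=cv2.INTER_CUBIC))
E
```

```text
[511.76333572 -21.47584592 101.75808973] [ 0.60269708  0.4173329  -1.5643615 ] [ 0.01209156 -0.01700241 -0.0398462 ]
```

View pics/l.png

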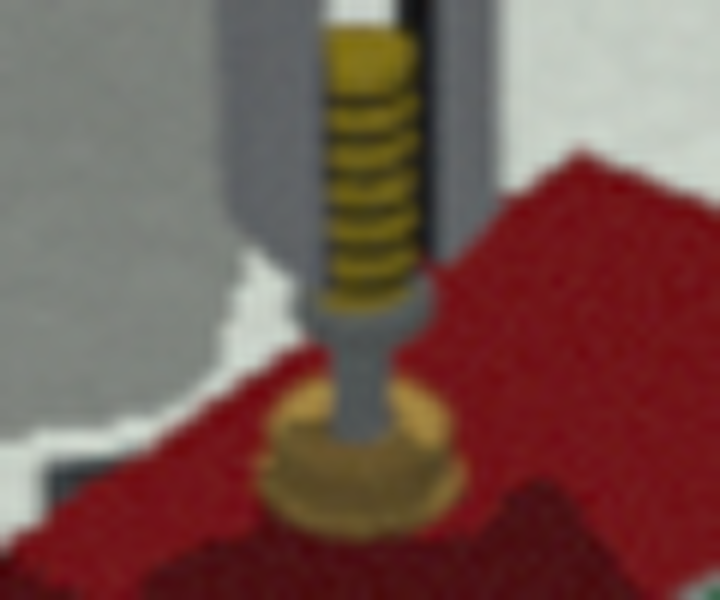

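The pin is inside the bush: the collar at (365,310) is going down and the bush hasn't moved. Continuing towards the ring.

>>> jog_arm([
  [0,0,0.2,0,0,0,1],
  [0,0,0.2,0,0,0,1],
  [0,0,0.2,0,0,0,1],
  [0,0,0.1,0,0,0,1],
  [0,0,0,0,0,0,1],
])

```text
clock: 10.3
eef_pos: [511.8, -21.5, 94.9]
eef_rot: [-3.142, 0.0, -0.0]
wrist_force: [0.1, 0.0, -0.4]
finger_gap: 17.8
```

>>> jog_arm([
  [0,0,0.05,0,0,0,1],
  [0,0,0.05,0,0,0,1],
  [0,0,0,0,0,0,1],
])

```text
clock: 10.68
eef_pos: [511.8, -21.5, 93.9]
eef_rot: [-3.142, 0.0, -0.0]
wrist_force: [0.3, -0.3, -1.5]
finger_gap: 17.7
```

>>> jog_arm([
  [0,0,0.05,0,0,0,1],
  [0,0,0,0,0,0,1],
])

```text
clock: 10.92
eef_pos: [511.8, -21.5, 93.4]
eef_rot: [3.142, 0.0, 0.0]
wrist_force: [0.8, -0.2, -0.9]
finger_gap: 17.5
```

>>> jog_arm([
  [0,0,0.05,0,0,0,1],
  [0,0,0,0,0,0,1],
])

```text
clock: 11.18
eef_pos: [511.8, -21.5, 92.9]
eef_rot: [-3.142, 0.0, -0.0]
wrist_force: [-0.9, -0.3, -0.1]
finger_gap: 17.6
```

>>> jog_arm([
  [0,0,0.05,0,0,0,1],
  [0,0,0,0,0,0,1],
])

```text
clock: 11.42
eef_pos: [511.8, -21.5, 92.4]
eef_rot: [-3.142, 0.0, -0.0]
wrist_force: [-0.1, -0.4, -0.7]
finger_gap: 17.4
```

>>> jog_arm([
  [0,0,0.03,0,0,0,1],
  [0,0,0,0,0,0,1],
])

```text
clock: 11.68
eef_pos: [511.9, -21.5, 92.4]
eef_rot: [3.142, -0.0, -0.0]
wrist_force: [-0.7, -0.1, 2.5]
finger_gap: 17.2
```

>>> jog_arm([
  [0,0,0.03,0,0,0,1],
  [0,0,0,0,0,0,1],
])

```text
clock: 11.92
eef_pos: [512.0, -21.5, 92.3]
eef_rot: [3.142, -0.001, -0.0]
wrist_force: [-1.3, 0.5, 6.4]
finger_gap: 17.3
```

```bash
python3 - <<'E'
import numpy as np
P=lambda a:np.array([587-85*np.cos(a),18.3-85*np.sin(a)])
a=0.486;prev=P(a)
while a>-0.5:
    a-=0.03;q=P(a);d=q-prev;prev=q
    print(round(a,3),np.round(q,1),'row x %.3f y %.3f cm'%(d[0]/10,-d[1]/10))
E
```

```text
0.456 [510.7 -19.1] row x -0.116 y -0.227 cm
0.426 [509.6 -16.8] row x -0.109 y -0.231 cm
0.396 [508.6 -14.5] row x -0.102 y -0.234 cm
0.366 [507.6 -12.1] row x -0.095 y -0.237 cm
0.336 [506.8  -9.7] row x -0.088 y -0.239 cm
0.306 [505.9  -7.3] row x -0.080 y -0.242 cm
0.276 [505.2  -4.9] row x -0.073 y -0.244 cm
0.246 [504.6  -2.4] row x -0.066 y -0.246 cm
0.216 [5.04e+02 1.00e-01] row x -0.058 y -0.248 cm
0.186 [503.5   2.6] row x -0.051 y -0.250 cm
0.156 [503.    5.1] row x -0.043 y -0.251 cm
0.126 [502.7   7.6] row x -0.036 y -0.252 cm
0.096 [502.4  10.2] row x -0.028 y -0.253 cm
0.066 [502.2  12.7] row x -0.021 y -0.254 cm
0.036 [502.1  15.2] row x -0.013 y -0.255 cm
0.006 [502.   17.8] row x -0.005 y -0.255 cm
-0.024 [502.   20.3] row x 0.002 y -0.255 cm
-0.054 [502.1  22.9] row x 0.010 y -0.255 cm
-0.084 [502.3  25.4] row x 0.018 y -0.254 cm
-0.114 [502.6  28. ] row x 0.025 y -0.254 cm
-0.144 [502.9  30.5] row x 0.033 y -0.253 cm
-0.174 [503.3  33. ] row x 0.040 y -0.252 cm
-0.204 [503.8  35.5] row x 0.048 y -0.250 cm
-0.234 [504.3  38. ] row x 0.055 y -0.249 cm
-0.264 [504.9  40.5] row x 0.063 y -0.247 cm
-0.294 [505.6  42.9] row x 0.070 y -0.245 cm
-0.324 [506.4  45.4] row x 0.078 y -0.243 cm
-0.354 [507.3  47.8] row x 0.085 y -0.240 cm
-0.384 [508.2  50.1] row x 0.092 y -0.238 cm
-0.414 [509.2  52.5] row x 0.099 y -0.235 cm
-0.444 [510.2  54.8] row x 0.106 y -0.232 cm
-0.474 [511.4  57.1] row x 0.113 y -0.229 cm
-0.504 [512.6  59.3] row x 0.120 y -0.225 cm
```

>>> jog_arm([
  [0,0,-0.1,0,0,0,1],
  [0,0,0,0,0,0,1],
])

```text
clock: 12.18
eef_pos: [511.8, -21.5, 92.7]
eef_rot: [-3.142, 0.0, -0.0]
wrist_force: [0.2, 0.8, -1.4]
finger_gap: 17.6
```

>>> jog_arm([
  [-0.058,-0.113,0,0,0,0,1],
  [-0.058,-0.114,0,0,0,0,1],
  [-0.109,-0.231,0,0,0,0,1],
  [-0.102,-0.234,0,0,0,0,1],
  [-0.095,-0.237,0,0,0,0,1],
  [-0.088,-0.239,0,0,0,0,1],
  [-0.08,-0.242,0,0,0,0,1],
  [0,0,0,0,0,0,1],
])

```text
clock: 13.18
eef_pos: [505.8, -7.1, 92.8]
eef_rot: [-3.141, 0.0, 0.0]
wrist_force: [-0.6, -0.2, -0.8]
finger_gap: 17.6
```

>>> jog_arm([
  [-0.073,-0.244,0,0,0,0,1],
  [-0.066,-0.246,0,0,0,0,1],
  [0,0,0.07,0,0,0,1],
  [0,0,0,0,0,0,1],
])

```text
clock: 13.68
eef_pos: [504.6, -2.3, 92.3]
eef_rot: [-3.141, -0.0, -0.0]
wrist_force: [-1.6, 1.5, 3.4]
finger_gap: 17.3
```

```bash
python3 - <<'E'
from h import *
S=camera('scene');print(read_state()['wrist_force'],read_state()['moment'])
cv2.imwrite('pics/m.png',cv2.resize(S['image'][200:320,240:400,::-1],(800,600),interpolation=cv2.INTER_CUBIC))
E
```

```text
[-1.22544631  1.15838377  4.56817959] [ 0.40159073  0.56245759 -0.01955212]
```

View pics/m.png

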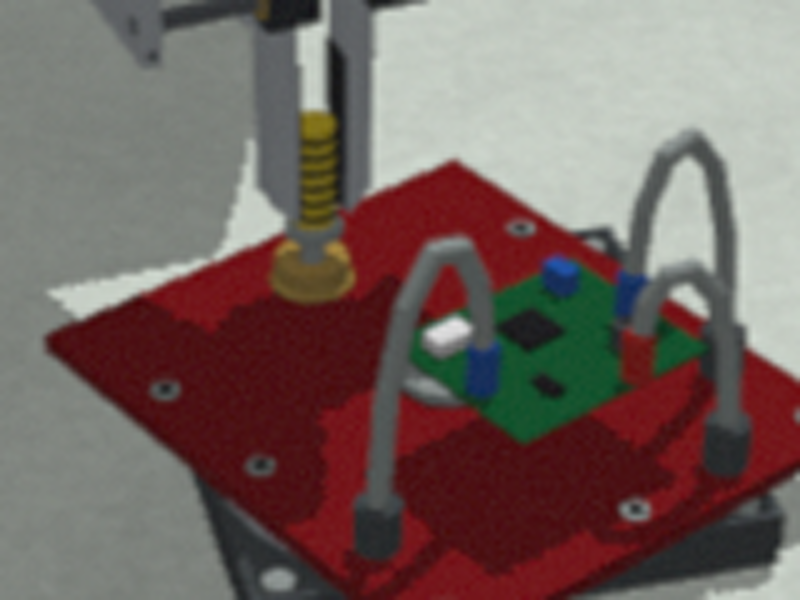

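>>> jog_arm([
  [-0.058,-0.248,0,0,0,0,1],
  [-0.051,-0.25,0,0,0,0,1],
  [0,0,0,0,0,0,1],
])

```text
clock: 14.1
eef_pos: [503.5, 2.5, 92.3]
eef_rot: [3.141, -0.0, 0.0]
wrist_force: [-2.1, -3.8, 5.0]
finger_gap: 17.7
```

>>> jog_arm([
  [-0.022,-0.125,0,0,0,0,1],
  [-0.021,-0.126,0,0,0,0,1],
])

```text
clock: 14.35
eef_pos: [503.1, 4.8, 92.3]
eef_rot: [3.141, -0.0, -0.0]
wrist_force: [-2.5, -5.1, 4.9]
finger_gap: 17.6
```

>>> jog_arm([
  [-0.018,-0.126,0,0,0,0,1],
  [-0.018,-0.126,0,0,0,0,1],
])

```text
clock: 14.6
eef_pos: [502.7, 7.3, 92.3]
eef_rot: [3.141, -0.0, 0.0]
wrist_force: [-2.4, -4.5, 5.8]
finger_gap: 17.2
```

>>> jog_arm([
  [-0.014,-0.126,0,0,0,0,1],
  [-0.014,-0.127,0,0,0,0,1],
])

```text
clock: 14.85
eef_pos: [502.4, 9.8, 92.3]
eef_rot: [3.141, -0.0, 0.0]
wrist_force: [-3.0, -5.0, 5.5]
finger_gap: 17.9
```

>>> jog_arm([
  [-0.01,-0.127,0,0,0,0,1],
  [-0.01,-0.127,0,0,0,0,1],
])

```text
clock: 15.1
eef_pos: [502.2, 12.4, 92.3]
eef_rot: [3.141, -0.0, 0.0]
wrist_force: [-3.5, -5.1, 4.9]
finger_gap: 17.5
```

>>> jog_arm([
  [-0.007,-0.127,0,0,0,0,1],
  [-0.006,-0.128,0,0,0,0,1],
])

```text
clock: 15.35
eef_pos: [502.0, 14.9, 92.3]
eef_rot: [3.141, 0.0, 0.0]
wrist_force: [-2.2, -5.3, 6.2]
finger_gap: 17.6
```

>>> jog_arm([
  [-0.013,-0.128,0,0,0,0,1],
  [-0.013,-0.127,0,0,0,0,1],
])

```text
clock: 15.6
eef_pos: [501.9, 17.5, 92.3]
eef_rot: [3.141, -0.0, -0.0]
wrist_force: [-2.1, -4.4, 4.9]
finger_gap: 17.5
```

>>> jog_arm([
  [-0.01,-0.127,0,0,0,0,1],
  [0.001,-0.128,0,0,0,0,1],
])

```text
clock: 15.85
eef_pos: [501.8, 20.1, 92.3]
eef_rot: [3.141, -0.0, -0.0]
wrist_force: [-3.2, -4.4, 5.1]
finger_gap: 17.8
```

>>> jog_arm([
  [0.004,-0.127,0,0,0,0,1],
  [0.006,-0.128,0,0,0,0,1],
])

```text
clock: 16.1
eef_pos: [501.9, 22.6, 92.3]
eef_rot: [3.141, -0.0, -0.0]
wrist_force: [-2.2, -4.1, 5.2]
finger_gap: 17.7
```

>>> jog_arm([
  [0.008,-0.127,0,0,0,0,1],
  [0.01,-0.127,0,0,0,0,1],
])

```text
clock: 16.35
eef_pos: [502.0, 25.2, 92.3]
eef_rot: [3.141, -0.0, -0.0]
wrist_force: [-3.0, -4.6, 5.6]
finger_gap: 17.5
```

>>> jog_arm([
  [0.012,-0.127,0,0,0,0,1],
  [0.013,-0.127,0,0,0,0,1],
])

```text
clock: 16.6
eef_pos: [502.3, 27.7, 92.3]
eef_rot: [3.141, -0.0, 0.0]
wrist_force: [-2.2, -4.9, 5.1]
finger_gap: 17.6
```

>>> jog_arm([
  [0.016,-0.126,0,0,0,0,1],
  [0.017,-0.127,0,0,0,0,1],
])

```text
clock: 16.85
eef_pos: [502.6, 30.3, 92.3]
eef_rot: [3.141, -0.0, 0.0]
wrist_force: [-3.2, -5.1, 5.4]
finger_gap: 17.5
```

>>> jog_arm([
  [0.017,-0.126,0,0,0,0,1],
  [0.02,-0.126,0,0,0,0,1],
])

```text
clock: 17.1
eef_pos: [503.0, 32.8, 92.3]
eef_rot: [3.141, -0.0, 0.0]
wrist_force: [-2.4, -4.6, 6.0]
finger_gap: 17.4
```

>>> jog_arm([
  [0.023,-0.125,0,0,0,0,1],
  [0.025,-0.125,0,0,0,0,1],
])

```text
clock: 17.35
eef_pos: [503.4, 35.3, 92.3]
eef_rot: [3.141, -0.0, -0.0]
wrist_force: [-2.7, -4.5, 6.0]
finger_gap: 17.3
```

>>> jog_arm([
  [0.027,-0.125,0,0,0,0,1],
  [0.028,-0.124,0,0,0,0,1],
])

```text
clock: 17.6
eef_pos: [504.0, 37.8, 92.3]
eef_rot: [3.141, -0.0, -0.0]
wrist_force: [-2.8, -4.2, 5.0]
finger_gap: 17.5
```

>>> jog_arm([
  [0.031,-0.124,0,0,0,0,1],
  [0.032,-0.123,0,0,0,0,1],
])

```text
clock: 17.85
eef_pos: [504.6, 40.2, 92.3]
eef_rot: [3.141, 0.0, -0.0]
wrist_force: [-3.0, -3.2, 6.0]
finger_gap: 17.7
```

>>> jog_arm([
  [0.034,-0.123,0,0,0,0,1],
  [0.036,-0.122,0,0,0,0,1],
])

```text
clock: 18.1
eef_pos: [505.3, 42.7, 92.3]
eef_rot: [3.141, 0.0, -0.0]
wrist_force: [-2.5, -3.6, 6.2]
finger_gap: 17.4
```

>>> jog_arm([
  [0.038,-0.122,0,0,0,0,1],
  [0.04,-0.121,0,0,0,0,1],
])

```text
clock: 18.35
eef_pos: [506.0, 45.2, 92.2]
eef_rot: [3.142, 0.0, -0.0]
wrist_force: [-2.3, -3.8, 4.9]
finger_gap: 17.9
```

>>> jog_arm([
  [0.042,-0.12,0,0,0,0,1],
  [0.043,-0.12,0,0,0,0,1],
])

```text
clock: 18.6
eef_pos: [506.8, 47.9, 91.9]
eef_rot: [-3.141, 0.0, -0.0]
wrist_force: [-1.7, -0.2, -0.8]
finger_gap: 17.6
```

>>> jog_arm([
  [0.045,-0.119,0,0,0,0,1],
  [0.047,-0.119,0,0,0,0,1],
])

```text
clock: 18.85
eef_pos: [507.7, 50.2, 91.9]
eef_rot: [-3.141, 0.001, -0.0]
wrist_force: [-2.2, -0.6, -1.7]
finger_gap: 17.5
```

>>> jog_arm([
  [0.049,-0.118,0,0,0,0,1],
  [0.05,-0.117,0,0,0,0,1],
])

```text
clock: 19.1
eef_pos: [508.7, 52.4, 92.0]
eef_rot: [3.142, 0.0, 0.0]
wrist_force: [-2.2, -2.1, -1.6]
finger_gap: 17.8
```

The vertical force vanished between y≈47.9 and 52.4, so the tip is over the hole. I'll step back towards the middle and feel downwards.

>>> jog_arm([
  [-0.05,0.117,0,0,0,0,1],
  [-0.049,0.1,0,0,0,0,1],
  [0,0,0.05,0,0,0,1],
  [0,0,0,0,0,0,1],
])

```text
clock: 19.6
eef_pos: [507.8, 50.2, 91.7]
eef_rot: [-3.142, 0.0, -0.0]
wrist_force: [-2.3, 1.4, 0.0]
finger_gap: 17.7
```

>>> jog_arm([
  [0,0,0.04,0,0,0,1],
  [0,0,0,0,0,0,1],
])

```text
clock: 19.85
eef_pos: [507.9, 50.2, 91.2]
eef_rot: [-3.142, 0.0, -0.0]
wrist_force: [-2.0, 1.9, 0.8]
finger_gap: 17.8
```

>>> jog_arm([
  [0,0,0.05,0,0,0,1],
  [0,0,0,0,0,0,1],
])

```text
clock: 20.1
eef_pos: [507.8, 50.2, 90.7]
eef_rot: [-3.142, 0.0, -0.0]
wrist_force: [-2.4, 1.0, -0.0]
finger_gap: 17.5
```

>>> jog_arm([
  [0,0,0.04,0,0,0,1],
  [0,0,0,0,0,0,1],
])

```text
clock: 20.35
eef_pos: [507.8, 50.2, 90.3]
eef_rot: [-3.142, 0.0, -0.0]
wrist_force: [-1.8, 1.3, -0.1]
finger_gap: 17.5
```

>>> jog_arm([
  [0,0,0.08,0,0,0,1],
  [0,0,0.08,0,0,0,1],
  [0,0,0,0,0,0,1],
])

```text
clock: 20.72
eef_pos: [507.8, 50.2, 88.6]
eef_rot: [-3.142, 0.0, 0.0]
wrist_force: [-1.7, 1.5, -1.2]
finger_gap: 17.8
```

>>> jog_arm([
  [0,0,0.08,0,0,0,1],
  [0,0,0.08,0,0,0,1],
  [0,0,0,0,0,0,1],
])

```text
clock: 21.1
eef_pos: [507.8, 50.2, 87.0]
eef_rot: [-3.142, 0.0, -0.0]
wrist_force: [-1.3, 1.0, -1.2]
finger_gap: 17.3
```

>>> jog_arm([
  [0,0,0.1,0,0,0,1],
  [0,0,0.1,0,0,0,1],
  [0,0,0.1,0,0,0,1],
  [0,0,0,0,0,0,1],
])

```text
clock: 21.6
eef_pos: [507.8, 50.2, 84.0]
eef_rot: [-3.142, 0.0, -0.0]
wrist_force: [-1.4, 1.3, -1.6]
finger_gap: 17.3
```

>>> jog_arm([
  [0,0,0.1,0,0,0,1],
  [0,0,0.1,0,0,0,1],
  [0,0,0,0,0,0,1],
])

```text
clock: 21.98
eef_pos: [507.8, 50.2, 82.0]
eef_rot: [3.142, 0.0, -0.0]
wrist_force: [-1.8, 1.7, -0.7]
finger_gap: 17.9
```

>>> jog_arm([
  [0,0,0.1,0,0,0,1],
  [0,0,0,0,0,0,1],
])

```text
clock: 22.22
eef_pos: [507.8, 50.2, 81.1]
eef_rot: [-3.142, 0.0, -0.0]
wrist_force: [-1.7, 1.8, -0.3]
finger_gap: 17.7
```

>>> jog_arm([
  [0,0,0.05,0,0,0,1],
  [0,0,0,0,0,0,1],
])

```text
clock: 22.48
eef_pos: [507.8, 50.2, 80.6]
eef_rot: [-3.142, 0.0, -0.0]
wrist_force: [-2.2, 1.0, 0.4]
finger_gap: 17.5
```

>>> jog_arm([
  [0,0,0.04,0,0,0,1],
  [0,0,0,0,0,0,1],
])

```text
clock: 22.72
eef_pos: [507.9, 50.2, 80.4]
eef_rot: [3.142, -0.0, -0.0]
wrist_force: [-3.8, 1.3, 3.5]
finger_gap: 17.1
```

>>> jog_arm([
  [0,0,0.03,0,0,0,1],
  [0,0,0,0,0,0,1],
])

```text
clock: 22.98
eef_pos: [507.9, 50.2, 80.4]
eef_rot: [-3.142, -0.0, -0.0]
wrist_force: [-5.2, 2.1, 7.8]
finger_gap: 17.8
```

```bash
python3 - <<'E'
from h import *
S=camera('scene')
cv2.imwrite('pics/n.png',cv2.resize(S['image'][200:290,260:380,::-1],(800,600),interpolation=cv2.INTER_CUBIC))
E
```

```text
(no output)
```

View pics/n.png

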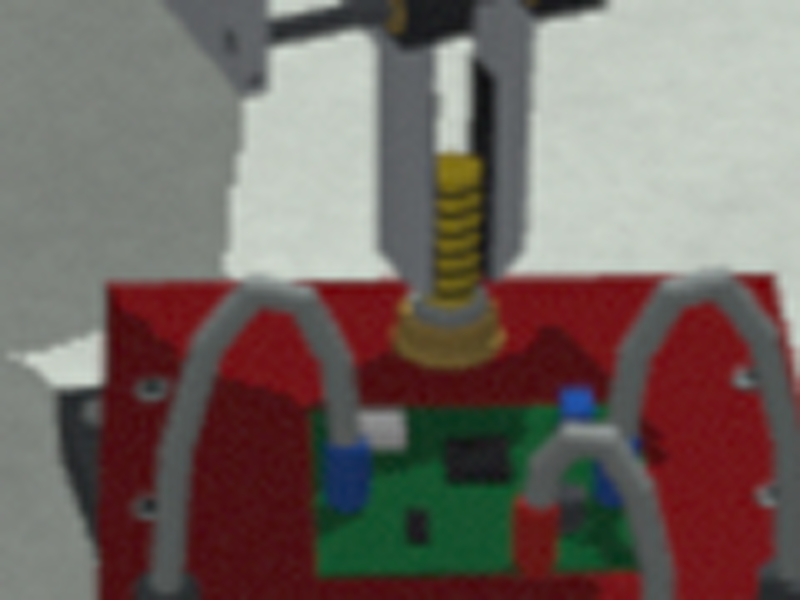

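The collar at (450,308) sits on the bush. I'll ease the pressure, let go and retreat upwards.

>>> jog_arm([
  [0,0,-0.05,0,0,0,1],
  [0,0,0,0,0,0,2.2],
  [0,0,0,0,0,0,3],
  [0,0,0,0,0,0,5],
  [0,0,0,0,0,0,5],
  [0,0,0,0,0,0,5],
  [0,0,-1,0,0,0,5],
  [0,0,-2,0,0,0,5],
  [0,0,-4,0,0,0,5],
  [0,0,-4,0,0,0,5],
  [-2,0,-4,0,0,0,5],
  [-4,0,-2,0,0,0,5],
  [-4,0,0,0,0,0,5],
  [-4,0,0,0,0,0,5],
  [0,0,0,0,0,0,5],
])

```text
clock: 24.9
eef_pos: [366.5, 50.3, 251.5]
eef_rot: [-3.141, -0.002, 0.0]
wrist_force: [0.2, -0.3, 0.8]
finger_gap: 50.0
```

```bash
python3 - <<'E'
from h import *
S=camera('scene');T=camera('top');print(read_state()['clock'],read_state()['wrist_force'])
save(T,'tend')
cv2.imwrite('pics/o.png',cv2.resize(S['image'][200:290,260:380,::-1],(800,600),interpolation=cv2.INTER_CUBIC))
b=S
for n,z in(('top',97),('collar',49),('mouth',46)):
  print(n,(proj(S,[507.9,50.2,z])-[260,200]+.5)*6.667-.5)
for k in('spool','driver','iron'):
  r=recognise(T,k);print(k,[(np.round(w(T,d['centre'])),d['conf']) for d in r[:1]])
E
```

```text
25.0 [ 0.49259801  0.55580842 -0.13952571]
top [452.29929973 163.75911403]
collar [449.19002202 299.38725548]
mouth [449.00017115 307.6686387 ]
spool [(array([428., 368.,  40.]), 0.64)]
driver [(array([ 636., -304.,   23.]), 0.89)]
iron [(array([590., 387.,  27.]), 0.64)]
```

View pics/o.png

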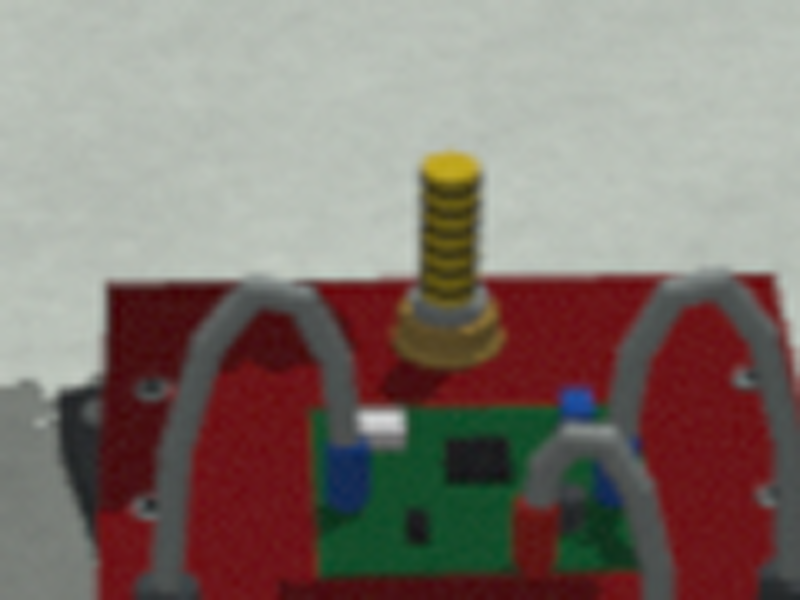

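View pics/tend.png

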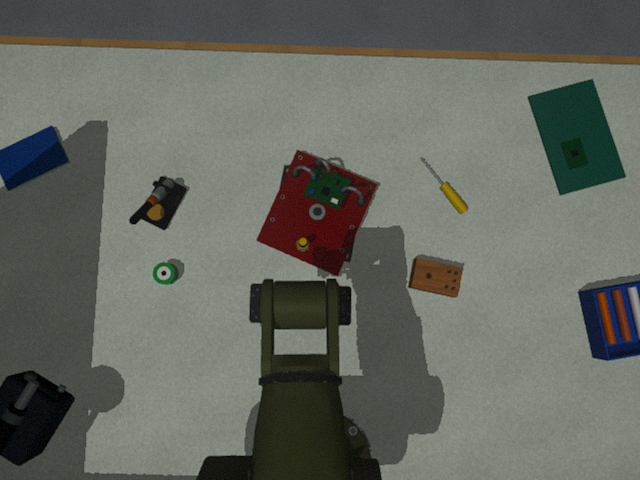

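The pin stands upright in the bush with its collar down ((450,305) in the crop), and nothing touches the gripper. In the top view the bystanders are where they were. Handing in.

```bash
python3 -c "
from h import *
print(sign_off())"
```

```text
the job is handed in; nothing more can be done
None
```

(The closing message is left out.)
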